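Unstack the prep boxes onto their pans

ROBOT

A 6-joint arm with a two-finger parallel gripper is mounted at the origin on the work surface. World frame = base frame: x ahead of the robot, y to its left, z up, the work surface at z = 0. Lengths are in m, angles in rad, forces in N, time in s.
With the tool pointing down it reaches from about 0.275 to 0.875 m from the base axis. Payload 12.5 kg.
Tool frame: the origin (TCP) lies on the centre line of the jaws, within the pads' length; the fingertips stand r.finger_overhang ahead of it and the grasp point (between the pads) lies 3 mm ahead of it (r.finger_overhang is the distance from the TCP to the fingertips, in m); z points along the fingers, y is the direction in which the jaws open and shut (so a half turn about z gives the same grasp; the last joint's range is limited). The gripper opens to 85 mm and grips with 20 to 120 N. Pads are 22 mm wide; open, the fingers measure 114 mm over their backs; the gripper's body (76 mm by 85 mm) begins 54 mm behind the grasp point. The pads swing forward as they close: fully open they stand 13 mm farther back than shut.
Start: joints at [1.16, 0.351, 1.652, -0, 1.139, -0.085], TCP at [0.176, 0.521, 0.253] pointing down, gripper open.
Joint ranges: [-2.75, 2.75], [-0.79, 2.1], [0.01, 2.65], [-1.57, 4.71], [0.07, 3.14], [-2.87, 2.87]. Speed limits (rad/s): [2.22, 2.22, 2.79, 3.14, 3.14, 3.14].

INTERFACE

Orientations are given as a unit quaternion [x, y, z, w].
In Python, from cell import r, optics gives the robot as it stands. The module is installed in compiled form; this text tells all that it offers. Calls block until the motion is done:
- r.move_to(position, orientation): joint-space move of the TCP to a pose.
- r.move_linear(position, rot=None, vel=0.15): straight line of the TCP; rot=None keeps the orientation; vel is the mean speed in m/s.
- r.set_joints(angles): joint-space move.
- r.set_gripper(opening, squeeze=None): opening from 0.0 (shut) to 1.0 (fully open); squeeze is the grip in N (None keeps the last); returns when the fingers have stopped.
- r.sleep(seconds).
- r.inverse_kinematics(position, orientation): joint angles nearest the present ones, or None.
- optics.get_image(name): name is "side" or "top"; returns a dict with "pixels" (400x640x3 uint8, red, green, blue), "depth" (400x640 float32, m along the optical axis (not along the pixel's ray), 0 where there is no reading), "fx", "fy", "cx", "cy" (pixels), "camera_from_world" (4x4, takes a point from world to camera coordinates). Camera axes: x right, y down, z forward; pixel columns grow to the right and rows downward; lengths in m; the calibration is good to about 2 mm. A picture is of the moment at which its call begins.
A pose or a line that the arm cannot do raises r.PlanningError and nothing moves.
- r.hand_in(): hands the job in, once; it reports no verdict.
Readings, each from a call of its own:
- r.current_t(): time.
- r.current_q(): joint angles.
- r.current_qvel(): joint speeds.
- r.current_effort(): joint torques, N m.
- r.current_tool_pos(): TCP position.
- r.current_ee_rot(): TCP orientation.
- r.current_contact_force(): force on the tool from outside, world axes, zero at the start.
- r.current_torque(): the same for the moment, N m.
- r.current_opening(): opening from 0.0 (shut) to 1.0 (fully open).
Only numpy, scipy, OpenCV 4.12 (cv2) and the standard library are available. Lean on these libraries where they do the work, as an engineer would, in place of code of your own. Each camera call takes 0.05 s, during which the arm holds its last target.

TASK

Four lidded prep boxes have been left in two piles on the baker's bench. Take the piles apart and set each box upright, flat and centred in the pan of its own shape and size - long, square, larger round, smaller round - with the long and the square box lined up with the sides of their pans. Set them down gently without dropping or tipping any, and leave the jar and the bowl where they stand.

Things in the scene. Friction and masses are not known exactly. Their poses are not given: they have to be found in the camera images.
- long_box: The long rectangular lidded prep box, brushed steel with a white lid panel inside a steel border and a dark seam line round its sides, smooth straight sides and a flat top; 124 mm (its x) by 64 mm (its y), 36 mm high, 0.3 to 0.5 kg. Stands on the table with one of the two round boxes standing about centrally on its lid. Origin: centre of its underside, z up.
- square_box: The square lidded prep box, brushed steel with a white lid panel inside a steel border and a dark seam line round its sides, smooth straight sides and a flat top; 66 by 66 mm (sides along its x and y), 36 mm high, 0.2 to 0.4 kg. Stands on the table with the other round box standing about centrally on its lid. Origin: centre of its underside, z up.
- large_round_box: The larger round lidded prep box, brushed steel with a white lid panel inside a steel border and a dark seam line round its sides, smooth straight sides and a flat top; 58 mm in diameter, 36 mm high, about 0.2 kg. Starts on the lid of the long or of the square box, underside 36 mm above the table. Origin: centre of its underside, z up.
- small_round_box: The smaller round lidded prep box, brushed steel with a white lid panel inside a steel border and a dark seam line round its sides, smooth straight sides and a flat top; 36 mm in diameter, 36 mm high, about 0.1 kg. Starts on the lid of the other of those two boxes, underside 36 mm above the table. Origin: centre of its underside, z up.
- long_pan: The long rectangular shallow aluminium pan with a darker steel rim, fixed to the table; 148 mm (its x) by 88 mm (its y) inside, floor 3 mm above its underside, rim 3 mm thick and 10 mm high above the table. Place of the long box. Origin: centre of its underside, z up.
- square_pan: The square shallow aluminium pan with a darker steel rim, fixed to the table; 90 by 90 mm inside (sides along its x and y), floor 3 mm above its underside, rim 3 mm thick and 10 mm high. Place of the square box. Origin: centre of its underside, z up.
- large_round_pan: The larger round shallow aluminium pan with a darker steel rim, fixed to the table; 84 mm in diameter inside, floor 3 mm above its underside, rim 3 mm thick and 10 mm high. Place of the larger round box. Origin: centre of its underside, z up.
- small_round_pan: The smaller round shallow aluminium pan with a darker steel rim, fixed to the table; 58 mm in diameter inside, floor 3 mm above its underside, rim 3 mm thick and 10 mm high. Place of the smaller round box. Origin: centre of its underside, z up.
- jar: Bystander: amber glass jar with a steel lid, 64 mm in diameter, 95 mm high, loose, standing among the boxes and pans. Origin: centre of its underside, z up.
- bowl: Bystander: white ceramic bowl, 80 mm across the rim, 45 mm high, loose, on the left (+y) side. Origin: centre of its underside, z up.
Things that resemble listed ones, but are neither listed nor needed, are in the scene too. Leave any red or yellow look-alike of the small_round_box alone.

How it is judged:
At the end, for the whole second after the job is handed in: Each box at rest in the pan of its own shape and size: centres within 12 mm, underside within 4 mm of the pan floor, upright within 4.5 degrees; sides of the long and the square box within 12 degrees of their pans' sides (the square may be turned by quarter turns) (horizontal distance between long_box and long_pan below 0.012 m and z of long_box in the frame of long_pan below 0.007 m and angle between each of long_box, square_box, large_round_box, small_round_box's own z axis and vertical below 0.08 rad and linear speed of each of long_box, square_box, large_round_box, small_round_box below 0.02 m/s and horizontal distance between square_box and square_pan below 0.012 m and z of square_box in the frame of square_pan below 0.007 m and horizontal distance between large_round_box and large_round_pan below 0.012 m and z of large_round_box in the frame of large_round_pan below 0.007 m and horizontal distance between small_round_box and small_round_pan below 0.012 m and z of small_round_box in the frame of small_round_pan below 0.007 m and angle between the x axis of long_box and the x axis of long_pan, either way round below 0.22 rad and (angle between the x axis of square_box and the x axis of square_pan, either way round below 0.22 rad or angle between the x axis of square_box and the y axis of square_pan, either way round below 0.22 rad)); the robot touches nothing.
It fails at once if a box is dropped from more than about 25 mm or thrown ((linear speed of long_box above 0.7 m/s and contact force between the fingers and long_box below 0.05 N) or (linear speed of square_box above 0.7 m/s and contact force between the fingers and square_box below 0.05 N) or (linear speed of large_round_box above 0.7 m/s and contact force between the fingers and large_round_box below 0.05 N) or (linear speed of small_round_box above 0.7 m/s and contact force between the fingers and small_round_box below 0.05 N)).
It fails at once if a box is tipped over (leans more than 30 degrees) (angle between any of long_box, square_box, large_round_box, small_round_box's own z axis and vertical above 0.52 rad).
It fails at once if the jar is moved more than 25 mm or knocked over (distance of jar from where it was at the start of the episode above 0.025 m or angle between jar's own z axis and vertical above 0.4 rad).
It fails at once if the bowl is moved more than 25 mm or knocked over (distance of bowl from where it was at the start of the episode above 0.025 m or angle between bowl's own z axis and vertical above 0.4 rad).
It also fails if it takes over 106 s, if anything falls off the work surface, if the arm or the gripper's body presses on something with over 40 N, if the wrist force passes 120 N, or if a joint passes its speed limit or range.

## Working session

There is one attempt and no reset: what is moved stays moved. The work goes in short steps, each a Python script; the robot and the scene stay as the last script left them, time stands still between calls to the robot, and variables do not carry over. Pictures are saved under pics/ and viewed, and the job is handed in when it is done.

```bash
mkdir -p pics
python3 - <<'E'
from cell import r, optics
import cv2,numpy as np
for n in("top","side"):
    d=optics.get_image(n); cv2.imwrite(f"pics/{n}0.png",d["pixels"][:,:,::-1]); np.savez(f"{n}0.npz",**d)
    print(n,d["fx"],d["cx"],d["cy"],d["camera_from_world"].round(3).tolist(), (d["depth"]>0).mean())
print(r.current_t(),r.finger_overhang,r.current_tool_pos(),r.current_ee_rot())
E
```

```text
top 387.3668369325115 321.60388745037045 204.06728734216426 [[0.03, -1.0, 0.005, 0.027], [-0.994, -0.031, -0.101, 0.557], [0.101, -0.002, -0.995, 1.064], [0.0, 0.0, 0.0, 1.0]] 0.99612890625
side 375.9165420238885 317.9852584861252 196.14167562268545 [[0.992, -0.129, -0.017, -0.545], [-0.086, -0.559, -0.825, 0.124], [0.097, 0.819, -0.565, 0.844], [0.0, 0.0, 0.0, 1.0]] 0.99603125
0.1 0.022 [0.17590177 0.5208163  0.25281995] [ 1.62159040e-01  9.86764493e-01 -5.16031903e-04 -1.24043101e-04]
```

View pics/top0.png

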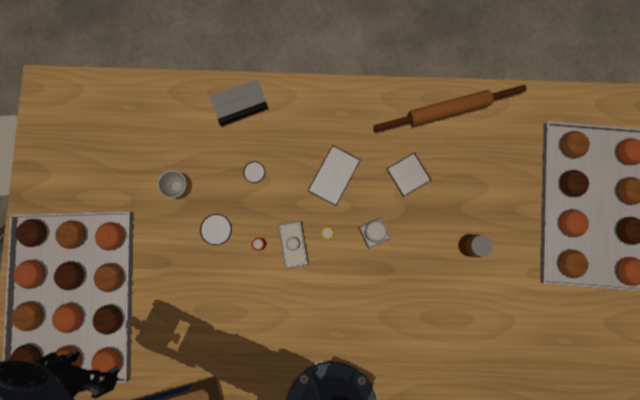

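View pics/side0.png

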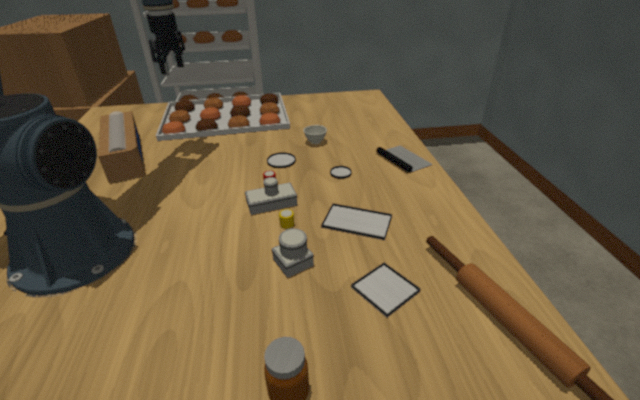

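```bash
cat > h.py <<'E'
import numpy as np,cv2
def load(n): return dict(np.load(n,allow_pickle=True))
def ray(d,uv,z):
    T=d["camera_from_world"];R=T[:3,:3];c=-R.T@T[:3,3]
    uv=np.atleast_2d(uv).astype(float)
    k=np.c_[(uv[:,0]-d["cx"])/d["fx"],(uv[:,1]-d["cy"])/d["fy"],np.ones(len(uv))]@R
    return (c+k*((z-c[2])/k[:,2])[:,None])[:,:2]
def proj(d,p):
    T=d["camera_from_world"];q=np.atleast_2d(p)@T[:3,:3].T+T[:3,3]
    return np.c_[q[:,0]/q[:,2]*d["fx"]+d["cx"],q[:,1]/q[:,2]*d["fy"]+d["cy"]]
def world(d):
    T=d["camera_from_world"];R=T[:3,:3];Z=d["depth"];v,u=np.indices(Z.shape)
    P=np.stack([(u-d["cx"])/d["fx"]*Z,(v-d["cy"])/d["fy"]*Z,Z],-1)
    return (P-T[:3,3])@R
E
python3 - <<'E'
from h import *
for n,(x,y,w,h) in {"top":(150,130,300,140),"side":(230,120,220,210)}.items():
    d=load(n+"0.npz");im=d["pixels"][y:y+h,x:x+w,::-1]
    s=2.66
    cv2.imwrite(f"pics/{n}crop.png",cv2.resize(im,None,fx=s,fy=s,interpolation=cv2.INTER_CUBIC))
d=load("top0.npz");W=world(d)
for u,v in [(293,243),(288,228),(298,260),(376,233),(363,238),(259,244),(328,233),(334,175),(409,174),(216,229),(254,172),(172,185),(482,245),(450,300)]:
    print(u,v,W[v,u].round(4),d["pixels"][v,u])
E
```

```text
293 243 [0.4448 0.1171 0.0724] [155 146 131]
288 228 [0.4858 0.135  0.0359] [153 145 129]
298 260 [0.3986 0.1039 0.0383] [155 146 131]
376 233 [ 0.4782 -0.1044  0.074 ] [150 141 126]
363 238 [ 0.4647 -0.0759  0.0186] [97 75 52]
259 244 [0.4392 0.2128 0.04  ] [155 145 130]
328 233 [0.4753 0.0235 0.0364] [153 144 129]
334 175 [0.6448 0.0101 0.0027] [157 149 141]
409 174 [ 0.6543 -0.2077  0.0041] [151 142 134]
216 229 [0.4777 0.3422 0.0075] [158 151 143]
254 172 [0.6462 0.2426 0.0041] [157 148 141]
172 185 [0.6007 0.477  0.0049] [129 121 108]
482 245 [ 0.4545 -0.378   0.0998] [107 100  93]
450 300 [ 0.2989 -0.3249  0.007 ] [140 108  66]
```

View pics/topcrop.png

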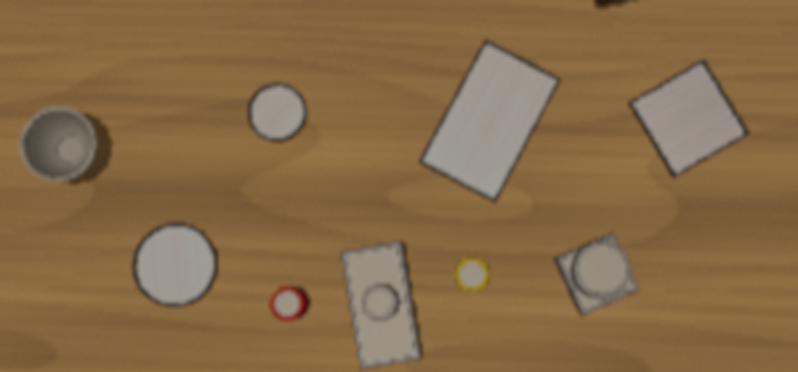

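View pics/sidecrop.png

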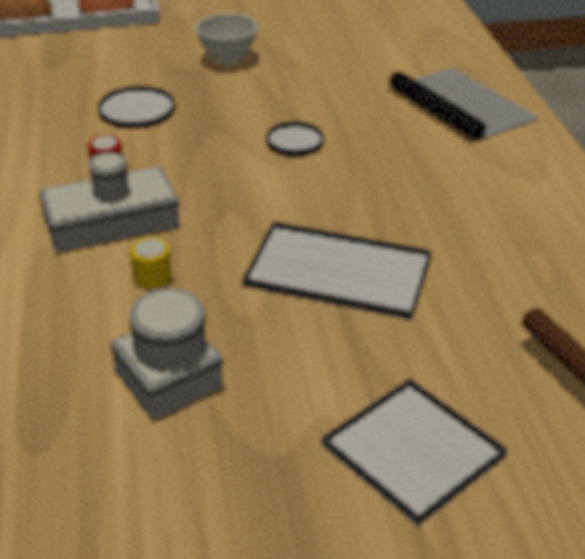

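```bash
cat > meas.py <<'E'
from h import *
def mask(d):
    p=d["pixels"].astype(float); m=p.max(2)
    return (((m-p.min(2))<0.26*m)&(m>105)).astype(np.uint8)
def comp(d,seed,z,zoom=4):
    # upsampled mask component near seed -> world contour on plane z
    p=cv2.resize(d["pixels"],None,fx=zoom,fy=zoom,interpolation=cv2.INTER_CUBIC)
    M=mask({"pixels":p}); n,L,st,c=cv2.connectedComponentsWithStats(M,connectivity=4)
    s=(np.array(seed)*zoom).astype(int); l=L[s[1],s[0]]
    if l==0: return None
    B=(L==l).astype(np.uint8)
    B=cv2.morphologyEx(B,cv2.MORPH_CLOSE,np.ones((9,9)))
    ct=max(cv2.findContours(B,cv2.RETR_EXTERNAL,cv2.CHAIN_APPROX_NONE)[0],key=len)[:,0]
    return ray(d,(ct+0.5)/zoom-0.5,z)
def rect(w):
    (c,s,a)=cv2.minAreaRect((w*1000).astype(np.float32)); 
    if s[0]<s[1]: s=s[::-1];a+=90
    return np.array(c)/1000,np.array(s),((a+90)%180)-90
def circ(w):
    c,s,a=cv2.fitEllipse((w*1000).astype(np.float32)); return np.array(c)/1000,s
E
python3 - <<'E'
from meas import *
S={"top":dict(lp=(334,175),sp=(409,174),lrp=(216,229),srp=(254,172),lb=(288,228),sq=(376,233),red=(259,244),yel=(328,233),sr=(293,243)),
"side":dict(lp=(357,221),sp=(385,289),lrp=(281,159),srp=(340,171),lb=(255,195),sq=(293,238),yel=(287,213))}
Z=dict(lp=.006,sp=.006,lrp=.006,srp=.006,lb=.036,sq=.072,red=.036,yel=.036,sr=.072)
for n in S:
    d=load(n+"0.npz");cv2.imwrite(f"pics/m_{n}.png",mask(d)*255)
    for k,s in S[n].items():
        w=comp(d,s,Z[k])
        if w is None: print(n,k,None);continue
        if k in("lp","sp","lb","sq"): c,sz,a=rect(w);print(n,k,c.round(4),sz.round(1),round(a,1))
        if k not in("lp","sp","lb"): c,sz=circ(w);print(n,k,c.round(4),np.round(sz,1))
E
```

```text
top lp [0.6447 0.0107] [149.7  91. ] -26.5
top sp [ 0.654  -0.2057] [93.6 90.1] 31.9
top lrp [0.4773 0.3441] [81.8 83.3]
top srp [0.6466 0.2428] [55.9 58.8]
top lb [0.4414 0.1209] [122.5  61.5] 11.8
top sq [ 0.48   -0.1018] [63.4 61.2] -64.6
top sq [ 0.478  -0.1055] [59.6 73.1]
top red [0.4398 0.2177] [22.4 23. ]
top yel [0.4759 0.0263] [21.9 22.6]
top sr [0.4412 0.1183] [ 66.3 145.6]
side lp [0.6465 0.0099] [148.1  82.9] -26.2
side sp [ 0.6551 -0.207 ] [88.5 87.5] -57.9
side lrp [0.478  0.3435] [73.1 81.6]
side srp [0.648  0.2422] [47.8 56.3]
side lb [0.4415 0.116 ] [122.7  63.2] 11.5
side sq [ 0.4845 -0.1076] [55.5 55.3] -41.7
side sq [ 0.4845 -0.1075] [55.1 55.4]
side yel [0.4771 0.0242] [21.5 22.4]
```

View pics/m_top.png

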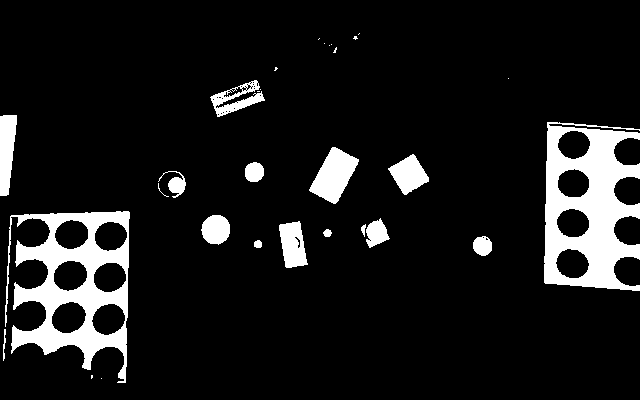

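```bash
python3 - <<'E'
from meas import *
for n in("top","side"):
    d=load(n+"0.npz");W=world(d)
    for k,c0 in dict(sr=(.443,.118),lr=(.48,-.104)).items():
        m=(np.hypot(W[...,0]-c0[0],W[...,1]-c0[1])<.05)&(W[...,2]>.060)
        v,u=np.nonzero(m);P=W[m]
        B=m.astype(np.uint8); ct=max(cv2.findContours(B,0,1)[0],key=len)[:,0]
        e=ray(d,np.c_[u,v],.072)
        print(n,k,len(u),np.median(P[:,2]),P.mean(0).round(4),e.mean(0).round(4),cv2.minEnclosingCircle((e*1000).astype(np.float32)),(e.max(0)-e.min(0)).round(4))
E
python3 - <<'E'
import sys
from cell import r
import numpy as np
print(r.current_opening(), [x for x in dir(r) if x[0]!='_'])
from scipy.spatial.transform import Rotation as R
print(R.from_quat(r.current_ee_rot()).as_matrix().round(3))
E
```

```text
top sr 147 0.07157054665415943 [0.4429 0.1195 0.0713] [0.4429 0.1194] ((443.08209228515625, 119.28622436523438), 18.07630729675293) [0.0348 0.0327]
top lr 373 0.07195385292227759 [ 0.4824 -0.1037  0.0717] [ 0.4824 -0.1037] ((482.3725891113281, -103.81876373291016), 29.154037475585938) [0.0566 0.0566]
side sr 124 0.06963618844062716 [0.4435 0.1123 0.0685] [0.4437 0.1067] ((443.06414794921875, 106.19898223876953), 24.207420349121094) [0.0326 0.0478]
side lr 510 0.07049465486586856 [ 0.4833 -0.1121  0.0696] [ 0.4832 -0.1148] ((482.32635498046875, -114.064208984375), 33.37089538574219) [0.057  0.0661]
0.9967198166345909 ['PlanningError', 'current_contact_force', 'current_ee_rot', 'current_effort', 'current_opening', 'current_q', 'current_qvel', 'current_t', 'current_tool_pos', 'current_torque', 'finger_overhang', 'hand_in', 'inverse_kinematics', 'move_linear', 'move_to', 'set_gripper', 'set_joints', 'sleep']
[[-0.947  0.32  -0.   ]
 [ 0.32   0.947 -0.001]
 [ 0.    -0.001 -1.   ]]
```

Candidates, by top-view pixel:
- **Small round box:** steel one on the long lid at (293,243), the red one at (259,244) and the yellow one at (328,233). I choose the steel one; the crop shows steel sides and that it is stacked.
- **Large round box:** only (376,233), on the square box.
- **Pans:** long (334,175), square (409,174), large round (216,229), small round (254,172).
- **Bystanders:** bowl (172,185) and jar (482,245).

I'll start with the small round box.

```bash
cat > act.py <<'E'
from cell import r,optics
import numpy as np
from scipy.spatial.transform import Rotation as R
def quat(phi):
    c,s=np.cos(phi),np.sin(phi)
    return R.from_matrix(np.array([[-s,c,0],[c,s,0],[0,0,-1.]])).as_quat()
def best(xy,phis,z):
    q=r.current_q();o=[]
    for p in phis:
        s=r.inverse_kinematics([*xy,z],quat(p))
        if s is not None:o.append((np.abs(np.array(s)-q).max(),p))
    return min(o)[1]
def pick(xy,phi,z,sq,hi=.20,op=1.0):
    r.set_gripper(op); r.move_to([*xy,hi],quat(phi))
    r.move_linear([*xy,z+.04],vel=.15); r.move_linear([*xy,z],vel=.05)
    print("down F",np.round(r.current_contact_force(),1))
    r.set_gripper(0.0,sq); print("open",round(float(r.current_opening()),3),"F",np.round(r.current_contact_force(),1))
    r.move_linear([*xy,z+.03],vel=.05); r.move_linear([*xy,hi],vel=.15)
    print("lifted F",np.round(r.current_contact_force(),1),"open",round(float(r.current_opening()),3),"t",r.current_t())
def place(xy,phi,z,hi=.20,op=1.0):
    r.move_to([*xy,hi],quat(phi))
    r.move_linear([*xy,z+.03],vel=.12); r.move_linear([*xy,z],vel=.03)
    print("set F",np.round(r.current_contact_force(),1),r.current_tool_pos().round(4))
    r.set_gripper(op); r.move_linear([*xy,z+.04],vel=.06); r.move_linear([*xy,hi],vel=.2)
    print("t",r.current_t())
def snap(tag):
    import cv2
    for n in("top","side"):
        d=optics.get_image(n); np.savez(f"{n}{tag}.npz",**d); cv2.imwrite(f"pics/{n}{tag}.png",d["pixels"][:,:,::-1])
E
python3 - <<'E'
from act import *
p=(.443,.119); phis=np.arange(-np.pi,np.pi,.2)
phi=best(p,phis,.2); print(phi)
pick(p,phi,.066,30)
snap("1")
E
```

```text
-0.741592653589791
down F [ 0.6  0.  -1.1]
open 0.409 F [-1.   0.5  6.2]
lifted F [-0.9 -0.4 -1.5] open 0.411 t 5.9167
```

View pics/side1.png

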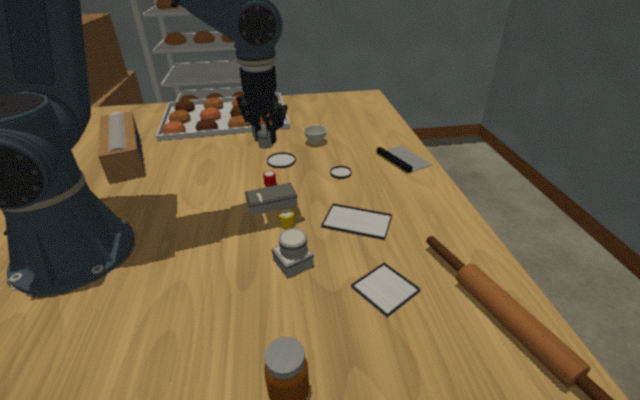

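The side view shows the small steel box held at (264,138) and the long lid now empty at (270,197). Next I'll set it in the small round pan.

Run:
```python
from act import *
t=(.647,.2426); phis=np.arange(-np.pi,np.pi,.2)
phi=best(t,phis,.2); place(t,phi,.0335)
p=(.4825,-.104)
phi=best(p,phis,.2); print(phi)
pick(p,phi,.066,40)
t=(.4777,.344)
phi=best(t,phis,.2); place(t,phi,.0335)
snap("2")
```

```text
set F [ 0.5 -0.3 -2.2] [0.6471 0.2426 0.0337]
t 11.5417
-2.1415926535897922
down F [0.1 0.7 0.2]
open 0.666 F [-2.1  2.   6. ]
lifted F [-0.7  0.1 -2.7] open 0.669 t 16.875
set F [-1.  -0.6  0.3] [0.4777 0.344  0.0336]
t 22.95
```

Run:
```python
from h import *
a=cv2.imread("pics/top2.png")[130:270,150:450];cv2.imwrite("pics/t2c.png",cv2.resize(a,None,fx=2.6,fy=2.6,interpolation=2))
```

```text
(no output)
```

View pics/t2c.png

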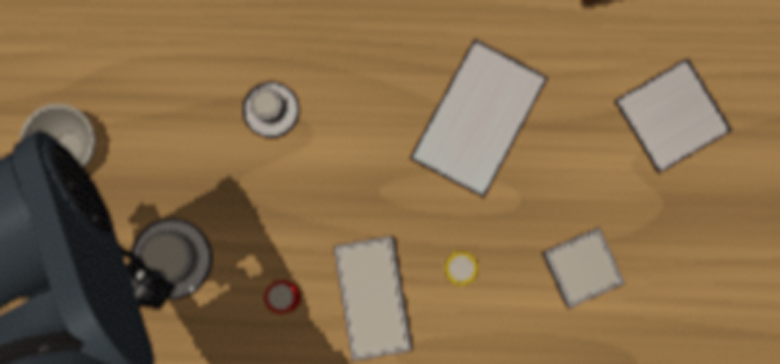

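View pics/side2.png

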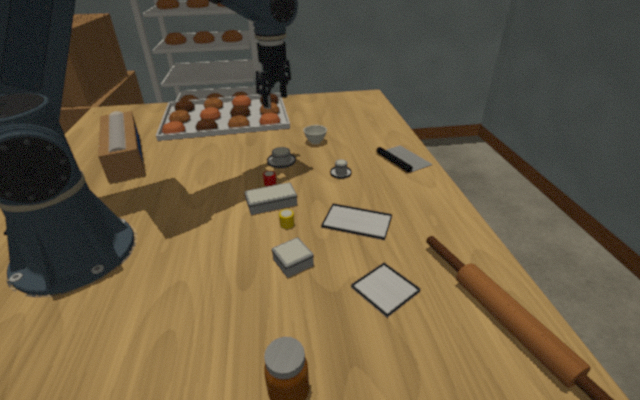

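Both round boxes stand in their pans, at side-view (281,155) and (340,168). The long and square lids are clear at (270,195) and (292,252). Next I'll measure the lids at z = 36 mm.

Run:
```python
from meas import *
for n,S in dict(top=dict(lb=(293,243),sq=(375,232)),side=dict(lb=(270,192),sq=(292,248))).items():
    d=load(n+"2.npz")
    for k,s in S.items():
        w=comp(d,s,.036); c,sz,a=rect(w); print(n,k,c.round(4),sz.round(1),round(a,1))
    W=world(d)
    if n=="top":
      for k,c0,z0 in (("sr",(.647,.243),.025),("lr",(.478,.344),.025),("lb",(.442,.118),.025),("sq",(.48,-.104),.025)):
        m=(np.hypot(W[...,0]-c0[0],W[...,1]-c0[1])<(.08 if k=="lb" else .05))&(W[...,2]>z0)&(W[...,2]<.06)
        v,u=np.nonzero(m);e=ray(d,np.c_[u,v],.037);print(k,len(u),e.mean(0).round(4),(e.max(0)-e.min(0)).round(4),np.median(W[m][:,2]))
        if k in("lb","sq"):print(cv2.minAreaRect((e*1000).astype(np.float32)))
```

```text
top lb [0.4415 0.12  ] [122.7  63.4] 11.5
top sq [ 0.4808 -0.1049] [65.2 64.7] -64.6
sr 135 [0.6453 0.2426] [0.0345 0.0345] 0.03809812377683811
lr 299 [0.4805 0.3392] [0.0527 0.0586] 0.038803018987900756
lb 1046 [0.4399 0.12  ] [0.1304 0.1204] 0.035825646584202495
((445.2196350097656, 96.1231689453125), (123.57662200927734, 113.24735260009766), 11.625767707824707)
sq 572 [ 0.4791 -0.1042] [0.0841 0.0839] 0.03586768577040414
((479.2113342285156, -104.07535552978516), (66.12442016601562, 66.72821044921875), 25.433015823364258)
side lb [0.4419 0.1175] [121.4  66.1] 11.5
side sq [ 0.4816 -0.1094] [65.9 64.2] -63.8
```

```bash
python3 - <<'E'
from act import *
D=np.radians
def do(p,a,t,b,n,sq):
    c=[]
    for k in range(-n,n+1):
        pa=a+90+k*180/(1 if n==1 else 2)
        for j in range(-n,n+1):
            pb=b+90+j*180/(1 if n==1 else 2)
            A=r.inverse_kinematics([*p,.2],quat(D(pa)));B=r.inverse_kinematics([*t,.2],quat(D(pb)))
            if A is None or B is None: continue
            c.append((np.abs(np.subtract(A,r.current_q())).max()+np.abs(np.subtract(B,A)).max(),pa,pb))
    _,pa,pb=min(c); print(pa,pb)
    pick(p,D(pa),.030,sq); snap("h%d"%n); place(t,D(pb),.0335)
do((.4415,.119),11.5,(.645,.0103),-26.3,1,60)
do((.480,-.105),25.4,(.6545,-.206),32.0,2,60)
r.move_to([.3,.2,.3],quat(-.7)); snap("3")
print(r.current_t())
E
python3 - <<'E'
from h import *
a=cv2.imread("pics/top3.png")[130:270,150:450];cv2.imwrite("pics/t3c.png",cv2.resize(a,None,fx=2.6,fy=2.6,interpolation=2))
E
```

```text
-78.5 -116.3
down F [0.4 0.1 0.2]
open 0.739 F [-3.1  0.3  9.3]
lifted F [-1.  -0.7 -4.6] open 0.735 t 28.4917
set F [-4.3  0.1  1.4] [0.645  0.0103 0.0337]
t 33.9
205.4 212.0
down F [ 0.3 -0.6  0.6]
open 0.759 F [-1.4  0.8  7.4]
lifted F [ 0.1 -0.1 -1.4] open 0.763 t 39.0833
set F [-2.5  0.5  3. ] [ 0.6545 -0.206   0.0338]
t 44.3833
46.4583
```

View pics/t3c.png

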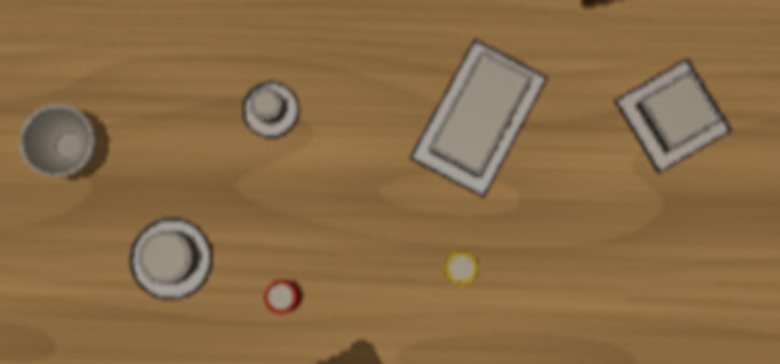

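View pics/side3.png

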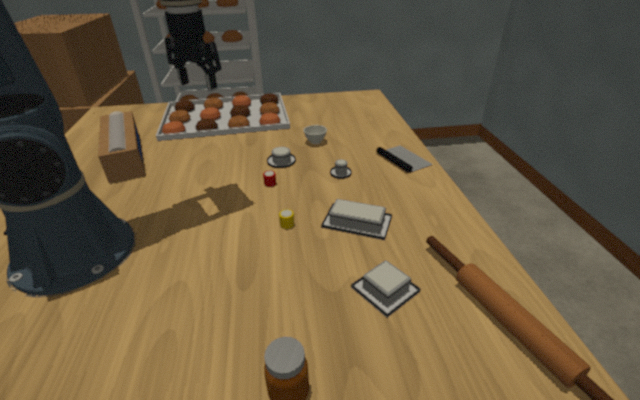

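All four are in their pans: long (358,216), square (386,285), large round (281,156) and small round (341,168) in the side view. The jar at (286,370) and the bowl at (315,134) stand where they did. Next I'll check centring, tilt and angles.

Run:
```python
from meas import *
d=load("top3.npz");W=world(d)
for k,c0,rad in (("sr",(.6473,.2425),.04),("lr",(.4777,.3438),.05),("lb",(.6455,.0103),.09),("sq",(.6545,-.2063),.06)):
    m=(np.hypot(W[...,0]-c0[0],W[...,1]-c0[1])<rad)&(W[...,2]>.028)&(W[...,2]<.06)
    v,u=np.nonzero(m);e=ray(d,np.c_[u,v],.039)
    P=W[m];A=np.c_[P[:,:2],np.ones(len(P))];g=np.linalg.lstsq(A,P[:,2],rcond=None)[0]
    print(k,len(u),"off mm",((e.mean(0)-c0)*1000).round(1),"ext",((e.max(0)-e.min(0))*1000).round(1),"z",np.median(P[:,2]).round(4),"tilt",np.degrees(np.hypot(*g[:2])).round(1))
    if k in("lb","sq"):print(cv2.minAreaRect((e*1000).astype(np.float32)))
d0=load("top0.npz");W0=world(d0)
for k,c0,h in(("jar",(.4545,-.378),.07),("bowl",(.60,.475),.02)):
    for w in(W0,W):
        m=(np.hypot(w[...,0]-c0[0],w[...,1]-c0[1])<.06)&(w[...,2]>h); print(k,w[m].mean(0).round(4))
```

```text
sr 134 off mm [-2.4 -0.2] ext [34.5 34.4] z 0.0382 tilt 4.6
lr 357 off mm [-0.9 -2.6] ext [55.7 58.4] z 0.0385 tilt 1.7
lb 991 off mm [-3.2  0.2] ext [136.9 107.7] z 0.0389 tilt 0.6
((642.600341796875, 10.293724060058594), (64.15390014648438, 124.2837905883789), 63.75642776489258)
sq 553 off mm [-2.9  1.3] ext [86.4 87.5] z 0.0389 tilt 0.9
((651.7423095703125, -205.0452880859375), (65.97320556640625, 67.52455139160156), 32.09968566894531)
jar [ 0.4523 -0.3749  0.0924]
jar [ 0.4522 -0.3747  0.0922]
bowl [0.6007 0.4736 0.0356]
bowl [0.6007 0.4736 0.0357]
```

Offsets are about 3 mm or less and the heights are right. The small round box's tilt of 4.6° may come from edge pixels, so I'll recheck it on its interior pixels across several frames.

Run:
```python
from cell import r,optics
from meas import *
for n in("top","side"):
  for c,rad in(((.6453,.2425),.0125),((.4765,.3415),.022)):
    P=[]
    for i in range(6):
        d=optics.get_image(n);W=world(d);m=(np.hypot(W[...,0]-c[0],W[...,1]-c[1])<rad)&(W[...,2]>.033);P.append(W[m])
    P=np.vstack(P);A=np.c_[P[:,:2]-c,np.ones(len(P))];g=np.linalg.lstsq(A,P[:,2],rcond=None)[0]
    res=P[:,2]-A@g; cov=np.linalg.inv(A.T@A)*res.var()
    print(n,c,len(P),"tilt",np.degrees(g[:2]).round(2),"+-",np.degrees(np.sqrt(np.diag(cov))[:2]).round(2),"z",g[2].round(4))
d=optics.get_image("side");a=d["pixels"][140:190,255:365,::-1];cv2.imwrite("pics/rounds.png",cv2.resize(a,None,fx=7,fy=7,interpolation=2))
```

```text
top (0.6453, 0.2425) 383 tilt [0.46 1.01] +- [0.92 0.94] z 0.039
top (0.4765, 0.3415) 1190 tilt [ 0.07 -0.22] +- [0.3  0.29] z 0.0391
side (0.6453, 0.2425) 176 tilt [0.95 0.14] +- [0.76 0.78] z 0.0378
side (0.4765, 0.3415) 453 tilt [ 0.21 -0.18] +- [0.25 0.24] z 0.0378
```

View pics/rounds.png

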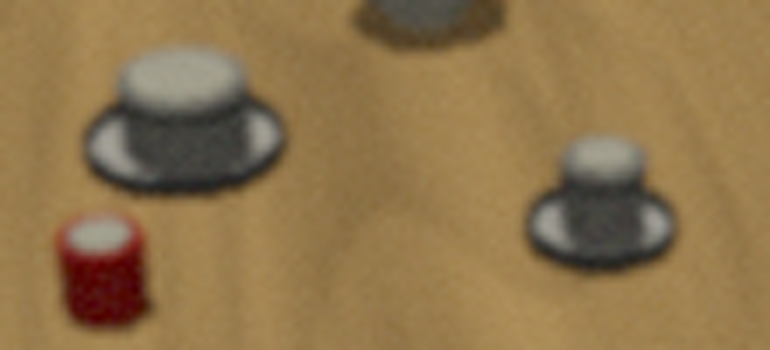

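Both round boxes stand upright and centred in their pans, at crop (183,115) and (602,195). The tilt is within about 1°, so the earlier 4.6° was edge noise. I'm handing in.

```bash
python3 -c "
from cell import r
print(r.current_t()); r.hand_in()"
```

```text
47.7083
the job is handed in; nothing more can be done
```

I took both piles apart, round boxes first, set all four boxes in their own pans, and handed the job in at 47.7 s of the 106 s allowed. The hand-in gives no verdict, so the results below are from my last camera checks:

| Check | Result | Limit |
|---|---|---|
| Centre offset, all boxes | about 3 mm or less | 12 mm |
| Lid height above table | about 38–39 mm (39 mm is flat on the pan floor) | 4 mm above floor |
| Long and square box angle to pan | within 0.1° | 12° |
| Tilt | about 1° or less | 4.5° |
| Jar and bowl movement | under 0.5 mm | 25 mm |

One reading disagreed. The first tilt fit for the small round box gave 4.6°, just over the limit. A refit on its interior pixels, with six frames from each of the two cameras, gave about 1° ± 1°, so I took the 4.6° as edge noise.

The red and yellow look-alikes were left alone.

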